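# Snap the room key fob onto the key stand's sprung hook

### The job

Pick up the wine-red key fob and press its steel eye gently down over the nose of the brass snap hook on the key stand, until the eye has pushed the sprung gate open, passed inside and the gate has shut behind it; then let go so that the fob hangs freely from the hook and has stopped swinging. Open the gate with the eye, not with the gripper, keep the gripper off the stand, never press hard on the hook, and leave the navy fob and everything else on the table alone.

Things in the scene. Friction and masses are not known exactly. Their poses are not given: they have to be found in the camera images.
- fob: Wine-red key fob to be hung, about 110 g: a block 66 (x) x 20 (y) x 24 (z) mm, a brass band near its eye end, a pale label on top. Origin: centre of the block's underside; it starts flat on the table, z up. A rigid steel-wire eye (wire 4.4 mm thick) in its x-y plane, 12 mm above the underside, sticks out of its +x end.
- fob_eye (a point): Centre of the hole in the fob's eye, at (+41.5, 0, +12) mm in the fob's frame. The hole is 11.6 mm wide in y and about 15 mm long in x, from the block's end face to the eye's cross-bar. Outside, the eye is 20.4 mm wide.
- fob_bar (a point): Middle of the eye's far cross-bar (along y, 4.4 mm thick), at (+50.5, 0, +12) mm in the fob's frame: the part that pushes the gate.
- stand: Fixed key stand. Origin: centre of its underside, between the posts; z up; the hook points to its -x side (roughly at the robot). Dark base plate, x -40 to +70, y -75 to +75, 14 mm thick; brass goalpost frame 11 mm thick, posts at x = 0, y = +-50 mm. The U-shaped brass snap hook reaches out from the crossbar in an x-z plane, open at the top; its round bar is 8 mm thick.
- crossbar (a point): Middle of the crossbar along y, at (0, 0, 170) mm in the stand's frame. The hook sits on it and stands anywhere up to 14 mm to either side (stand's y) of the middle, clamped tight there; the points below do not follow this offset, which is not measured: find it by feel or by eye.
- nose_mid (a point): Top of the hook's nose (the free upright limb, 8 mm thick, flat-topped, vertical axis) if the hook stood at the middle: (-75, 0, 179) mm in the stand's frame; the real nose is up to 14 mm off in y, exact in x and z. The nose goes up through the eye's hole: eye level, fob on the nose's side, fob's x along the stand's x.
- gate_mid (a point): Middle of the hook's mouth at the height of the shut gate, if the hook stood at the middle: (-62, 0, 170) mm in the stand's frame. 18 mm is free between the nose and the spine (the other upright limb, axis at x = -49 mm, top at z = 178 mm); the eye's cross-bar goes down between them.
- hook_inside (a point): Inner bottom of the U, if the hook stood at the middle: (-62, 0, 139) mm in the stand's frame; here the eye hangs at the end. The bar's underside is at z = 131 mm. Nothing is below it but the table.
- gate (a joint): The hook's steel gate, 4 mm thick, 17 mm long, hinged on the spine. 0 = shut (level, free end at the nose); opens only downwards, to 1.3 rad, against a spring: about 4 N down in mid-mouth starts it, up to 7 N takes the cross-bar past. It shuts over the bar once the bar's centre is 12 to 18 mm below the gate's level (z 152 to 158); the bar meets the bottom at z of about 141 mm.
- navy_fob: Another fob of the same shape and size, navy blue; to be left lying where it is.
- book: Navy hardback book lying flat, 124 x 174 x 27 mm; a bystander. Origin: centre of its underside.
- mug: White mug, 80 mm wide, 90 mm tall; a bystander. Origin: centre of its underside.
- water_bottle: Green glass water bottle, 62 mm wide, 200 mm tall; a bystander. Origin: centre of its underside.
- remote: Black television remote control lying flat, 45 x 160 x 18 mm; a bystander. Origin: centre of its underside.
- padlock: Small brass luggage padlock, standing, 20 x 40 x 60 mm; a bystander. Origin: centre of its underside.
Things that resemble listed ones, but are neither listed nor needed, are in the scene too. What is shaped like the fob but orange is not meant. Leave any orange or turquoise look-alike of the stand alone.

How it is judged (in metres and radians):
On the way, in this order (a step that is already met when the one before it is completed fails the run):
1. the wine-red fob is lifted clear of the table (height (world z) of fob above 0.06 m), for 0.2 s.
2. the eye, over the nose, presses the gate open (x of fob_eye in the frame of stand between -0.085 and -0.045 m and y of fob_eye in the frame of stand between -0.022 and 0.022 m and value of joint gate above 0.3 rad and contact force between fob and stand above 0.5 N and z of fob_bar in the frame of stand below 0.172 m).
3. the eye's cross-bar is inside the hook and the gate has shut behind it (x of fob_eye in the frame of stand between -0.085 and -0.045 m and y of fob_eye in the frame of stand between -0.022 and 0.022 m and value of joint gate below 0.12 rad and z of fob_bar in the frame of stand between 0.133 and 0.16 m), for 0.1 s.
At the end, for the whole second after the job is handed in: The wine-red fob hangs released and settled (swaying under 150 mm/s, long axis within 0.45 rad of upright) from the hook: the centre of its eye 115 to 150 mm up, within 22 mm of the stand's middle plane, 45 to 85 mm in front of the crossbar; the gate is shut (under 0.12 rad) (x of fob_eye in the frame of stand between -0.085 and -0.045 m and y of fob_eye in the frame of stand between -0.022 and 0.022 m and value of joint gate below 0.12 rad and z of fob_eye in the frame of stand between 0.115 and 0.15 m and angle between fob's own x axis and vertical below 0.45 rad and linear speed of fob below 0.15 m/s); the robot touches nothing.
It fails at once if the fob is pressed on the hook or stand with more than 25 N (contact force between fob and stand above 25 N).
It fails at once if the gripper presses on the stand, hook or gate with more than 3 N (contact force between any of the fingers, the arm and stand above 3 N).
It fails at once if the navy fob is moved more than 15 mm (distance of navy_fob from where it was at the start of the episode above 0.015 m).
It fails at once if something else on the table is moved more than 20 mm (distance of any of book, mug, water_bottle, remote, padlock from where it was at the start of the episode above 0.02 m).
It also fails if it takes over 72 s, if anything falls off the work surface, if the arm or the gripper's body presses on something with over 40 N, if the wrist force passes 120 N, or if a joint passes its speed limit or range.

### The arm

A 6-joint arm with a two-finger parallel gripper is mounted at the origin on the work surface. World frame = base frame: x ahead of the robot, y to its left, z up, the work surface at z = 0. Lengths are in mm, angles in rad, forces in N, time in s.
With the tool pointing down it reaches from about 275 to 775 mm from the base axis. Payload 14.6 kg.
Tool frame: the origin (TCP) lies midway between the tips of the shut fingers; the grasp point (between the pads) lies 19 mm behind it (env.grip_depth is the distance from the TCP to the grasp point, in mm); z points along the fingers, y is the direction in which the jaws open and shut (so a half turn about z gives the same grasp; the last joint's range is limited). The gripper opens to 85 mm and grips with 20 to 120 N. Pads are 22 mm wide; open, the fingers measure 114 mm over their backs; the gripper's body (76 mm by 85 mm) begins 54 mm behind the grasp point. The pads swing forward as they close: fully open they stand 13 mm farther back than shut.
Start: joints at [1.166, 0.263, -0.048, 1.259, 0, 1.415], TCP at [129.79, 508.707, 231.278] pointing down, gripper open.
Joint ranges: [-2.65, 2.65], [-0.89, 1.7], [-1.18, 1.37], [-2.13, 2.11], [-1.35, 1.29], [-3.14, 3.14]. Speed limits (rad/s): [1.89, 1.89, 2.57, 2.79, 3.14, 3.14].

### API

Orientations are given as a rotation vector (axis times angle).
In Python, from rig import env gives the robot as it stands.
- The arm moves only by the tool play_rows, never from a script. Its argument "deltas" is a list that holds one entry, the list of rows, each a list of 7 numbers: the opening in per cent of the stroke, from 0 (shut) to 100 (fully open), then the shift along the tool's x, y, z in mm, then the turn, a rotation vector about the tool's x, y, z in rad. A call has 1 to 12 rows; each row shifts and turns the commanded pose from where the row before left it, along the tool's axes as they then stand; what a row does not reach is not made up. A row lasts 1/8 s, in which the tool goes at most 62.5 mm and 10.7 degrees, less where a joint would pass 70% of its speed; a pose out of reach is approached as far as the arm can. A call is refused whole if a number of a shift passes 62.5 or a number of a turn 0.188, either way. A call with a gripper value outside its range is refused whole. The fingers move at their own pace and stop on an object; the grip force is fixed at half the most. Time passes only in rows, so rows that do not move let the fingers close. It gives the time, the measured TCP pose, the force and the opening at its end, in the units of the state.
- env.observe(): the state, without advancing time (a new reading comes with each control period).
- env.grab_frame(name): name is "scene" or "top" or "wrist"; returns a dict with "img" (480x640x3 uint8, red, green, blue), "z_map" (480x640 float32, mm along the optical axis (not along the pixel's ray), 0 where there is no reading), "camera_matrix" (3x3 intrinsics, pixels), "world_from_camera" (4x4, takes a point from camera to world coordinates). Camera axes: x right, y down, z forward; pixel columns grow to the right and rows downward; lengths in mm; the calibration is good to about 2 mm. The wrist camera is an equidistant fisheye: a pixel r from the principal point sees the ray r / f radians off the axis. A picture is of the moment at which its call begins.
- env.sign_off(): hands the job in, once; it reports no verdict.
The state is a dict: "clock": time; "joint_positions": joint angles; "qvel": joint speeds; "tau": joint torques, N m; "tool_pos": TCP position; "ee_rot": TCP orientation; "contact_force": force on the tool from outside, world axes, zero at the start; "torque": the same for the moment, N m; "width": finger opening in mm.
Only numpy, scipy, OpenCV 4.12 (cv2) and the standard library are available. Lean on these libraries where they do the work, as an engineer would, in place of code of your own. Each camera call takes 0.05 s, during which the arm holds its last target. There are 200 camera calls.

## Working session

There is one attempt and no reset: what is moved stays moved. The work goes in short steps, Python scripts to look and compute and a tool call to move; the robot and the scene stay as the last step left them, time stands still between calls to the robot, and variables do not carry over. Pictures are saved under pics/ and viewed, about 8 in all and at most 12, crops included, and the job is handed in when it is done.

Besides the shell and the picture viewer there is one more tool, called as name(argument=value, ...) on one line, values as JSON. play_rows: Moves the arm, as the interface text tells. Its arguments: {"type":"object","properties":{"deltas":{"type":"array"}},"required":["deltas"]}

```bash
ls; mkdir -p pics
cat > h.py <<'E'
import numpy as np, cv2
from scipy.spatial.transform import Rotation as R
from rig import env
def grab(n,save=None):
    f=env.grab_frame(n)
    if save: cv2.imwrite('pics/'+save,cv2.cvtColor(f['img'],cv2.COLOR_RGB2BGR))
    return f
def cloud(f):
    K=f['camera_matrix'];z=f['z_map'];v,u=np.mgrid[:z.shape[0],:z.shape[1]]
    P=np.stack([(u-K[0,2])/K[0,0]*z,(v-K[1,2])/K[1,1]*z,z],-1)
    T=f['world_from_camera'];W=P@T[:3,:3].T+T[:3,3];W[z<=0]=np.nan
    return W
E
python3 - <<'E'
from h import *
for n in('scene','top'):
    f=grab(n,n+'1.png');np.savez('pics/'+n+'1.npz',**f);print(f['world_from_camera'].round(2),f['camera_matrix'])
print(env.observe())
E
```

```text
pics
[[-2.70000e-01  6.60000e-01 -7.00000e-01  1.33676e+03]
 [ 9.60000e-01  1.90000e-01 -1.90000e-01  2.17540e+02]
 [ 1.00000e-02 -7.20000e-01 -6.90000e-01  9.75850e+02]
 [ 0.00000e+00  0.00000e+00  0.00000e+00  1.00000e+00]] [[589.04778853   0.         324.24505401]
 [  0.         589.04778853 236.4824415 ]
 [  0.           0.           1.        ]]
[[-1.00000e-02 -9.90000e-01  1.20000e-01  3.07640e+02]
 [-1.00000e+00  1.00000e-02 -2.00000e-02  5.08000e+00]
 [ 2.00000e-02 -1.20000e-01 -9.90000e-01  1.43556e+03]
 [ 0.00000e+00  0.00000e+00  0.00000e+00  1.00000e+00]] [[602.96933571   0.         314.01758729]
 [  0.         602.96933571 232.33303874]
 [  0.           0.           1.        ]]
{'clock': 0.1, 'joint_positions': array([ 1.16572564e+00,  2.63497493e-01, -4.88568450e-02,  1.25941900e+00,
        2.51360603e-05,  1.41547103e+00]), 'qvel': array([-0.00016672, -0.00159499,  0.00157256, -0.00094682, -0.00066607,
        0.000649  ]), 'tau': array([ 4.93867366e-03, -6.38579035e+01,  3.85064578e+01,  9.93185589e-03,
       -3.62341768e-05,  2.10040582e-05]), 'tool_pos': array([129.67073445, 508.48140793, 230.86768085]), 'ee_rot': array([-3.91243719e-01, -3.11683835e+00,  1.46378277e-03]), 'contact_force': array([ 0.85682018, -0.03633593, -0.63150055]), 'torque': array([-0.05380658,  0.04341339,  0.03855064]), 'width': 85.89189624020563}
```

View pics/top1.png

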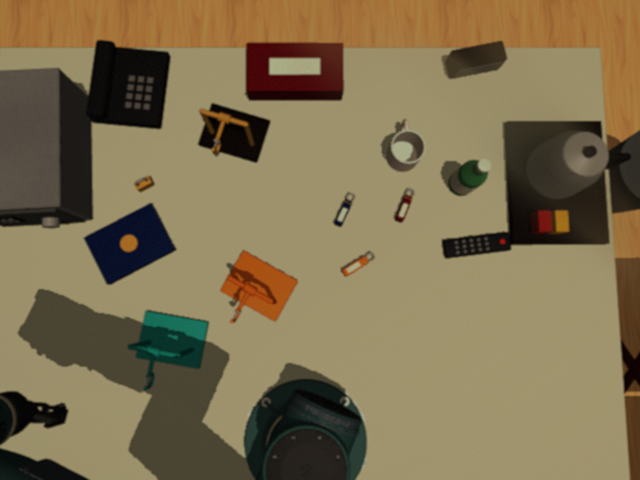

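View pics/scene1.png

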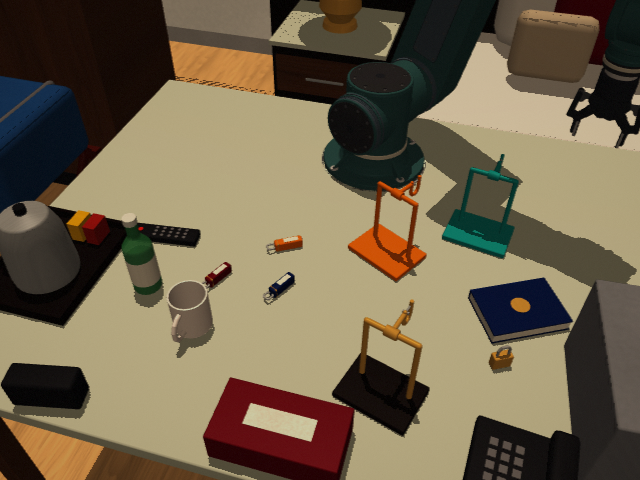

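Top view: wine-red fob at about (404,205) with its eye upward near (409,190). Navy fob is at (344,210), and the brass stand on its black base at (234,132) has its hook towards (217,147). The mug is close to the fob's eye end. Scene view confirms this; orange and turquoise stands are the look-alikes.

Run:
```python
from h import *
def rect(P,name):
    r=cv2.minAreaRect(P[:,:2].astype(np.float32));print(name,'rect',np.round(r[0],1),np.round(r[1],1),round(r[2],1),'n',len(P),'z',np.nanpercentile(P[:,2],[5,50,95]).round(1))
for n,boxs in(('top',dict(fob=(385,180,422,228),stand=(190,95,280,170))),('scene',dict(fob=(195,255,240,295),stand=(325,290,435,440)))):
    f=dict(np.load(f'pics/{n}1.npz'));W=cloud(f);I=cv2.cvtColor(f['img'],cv2.COLOR_RGB2HSV).astype(int);g=f['img'].astype(int)
    x0,y0,x1,y1=boxs['fob'];w=W[y0:y1,x0:x1].reshape(-1,3);c=g[y0:y1,x0:x1].reshape(-1,3)
    up=w[(w[:,2]>5)]
    print(n);rect(up,'fob all>5')
    red=w[(c[:,0]>1.8*c[:,1])&(c[:,0]>1.8*c[:,2])&(w[:,2]>5)];rect(red,'fob red')
    x,y,X,Y=boxs['stand'];w=W[y:Y,x:X].reshape(-1,3);c=g[y:Y,x:X].reshape(-1,3)
    pl=w[(w[:,2]>8)&(w[:,2]<20)];rect(pl,'plate')
    br=w[(w[:,2]>100)];print('brass>100',len(br));
    o=br[np.argsort(br[:,0])];print(o[:8].round(1).tolist())
    hi=w[(w[:,2]>155)];m=hi.mean(0);u,s,vt=np.linalg.svd(hi[:,:2]-m[:2]);print('hi mean',m.round(1),vt.round(3),s)
    np.save(f'pics/{n}_brass.npy',br)
    cv2.imwrite(f'pics/{n}_cr.png',cv2.resize(cv2.cvtColor(f['img'][y:Y,x:X],cv2.COLOR_RGB2BGR),None,fx=4,fy=4,interpolation=cv2.INTER_CUBIC))
    x0,y0,x1,y1=boxs['fob']
    t=w[:0]
```

```text
top
fob all>5 rect [ 551.8 -240.9] [ 87.8 115.1] 89.6 n 389 z [ 5.3 21.1 27.9]
fob red rect [ 537.8 -238.8] [16.8 63.5] 67.2 n 83 z [11.9 23.3 28.7]
plate rect [732.  159.7] [205.4 179.9] 89.9 n 2143 z [ 9.2 13.8 18.4]
brass>100 568
[[636.4, 190.9, 180.9], [637.0, 190.6, 153.4], [637.0, 189.4, 161.8], [637.2, 190.4, 169.7], [637.2, 188.5, 152.5], [637.5, 191.8, 159.9], [637.6, 192.7, 168.2], [637.6, 188.2, 184.7]]
hi mean [699.2 172.2 174.2] [[-0.31  -0.951]
 [ 0.951 -0.31 ]] [537.32469064 483.56420428]
scene
fob all>5 rect [ 581.  -228.8] [ 67.6 148.4] 84.6 n 488 z [ 8.  22.  87.4]
fob red rect [ 540.8 -235.3] [21.8 65.7] 65.4 n 232 z [ 6.7 18.6 25.2]
plate rect [759.6 160.2] [150.1 175. ] 73.1 n 3951 z [ 9.5 12.5 15.6]
brass>100 1031
[[638.2, 194.3, 177.8], [639.0, 194.7, 176.1], [639.0, 198.4, 174.6], [640.2, 196.4, 178.0], [641.4, 193.0, 178.2], [641.7, 191.3, 178.1], [642.3, 195.1, 177.2], [642.6, 193.4, 176.9]]
hi mean [706.2 177.9 171.7] [[-0.399 -0.917]
 [-0.917  0.399]] [733.04216311 619.39430714]
```

```bash
cat >> h.py <<'E'
def pose():
    o=env.observe();return o['tool_pos'],R.from_rotvec(o['ee_rot']),o
def plan(p,yaw,pitch=0,n=None):
    """tool-down pose: tool y axis... report shift in tool axes & turn needed; tool z down, tool x at world angle yaw, pitch about tool y"""
    t,r,o=pose()
    x=np.array([np.cos(yaw),np.sin(yaw),0]);z=np.array([0,0,-1.]);T=R.from_matrix(np.stack([x,np.cross(z,x),z],1))*R.from_rotvec([0,pitch,0])
    d=(r.inv()*T).as_rotvec();s=r.inv().apply(np.array(p)-t)
    print('shift',s.round(2),'turn',d.round(4),'F',o['contact_force'].round(2),'t',o['clock'])
    return s,d
E
python3 - <<'E'
from h import *
t,r,o=pose();print(r.as_matrix().round(3));m=r.as_matrix();print('toolx yaw',np.arctan2(m[1,0],m[0,0]))
f=grab('wrist','w0.png');T=f['world_from_camera'];Tc=np.eye(4);Tc[:3,:3]=m;Tc[:3,3]=t
print((np.linalg.inv(Tc)@T).round(3).tolist(),f['camera_matrix'])
np.save('pics/cam_in_tool.npy',np.linalg.inv(Tc)@T)
E
```

```text
[[-0.969  0.247 -0.   ]
 [ 0.247  0.969 -0.001]
 [ 0.    -0.001 -1.   ]]
toolx yaw 2.89184716698926
[[-0.001, -0.945, -0.327, 84.572], [1.0, -0.001, -0.0, 0.049], [0.0, -0.327, 0.945, -141.483], [0.0, 0.0, 0.0, 1.0]] [[371.64829954   0.         319.93068117]
 [  0.         371.64829954 243.84767328]
 [  0.           0.           1.        ]]
```

View pics/w0.png

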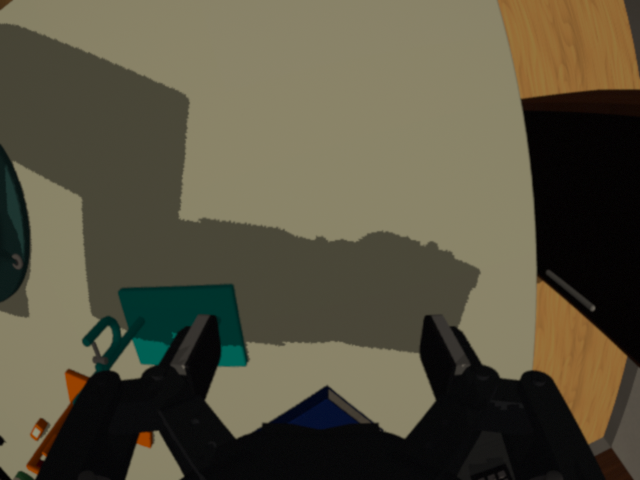

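The wrist camera sits at tool x +85. With tool x pointing at the stand it will look right at the eye and the nose. I'll travel high to the fob with that orientation.

play_rows(deltas=[[[100, -53.4, -24.4, -10, 0, 0, 0], [100, -53.4, -24.4, -10, 0, 0, 0], [100, -53.4, -24.4, -10, 0, 0, 0], [100, -53.4, -24.4, -10, 0, 0, 0], [100, -53.4, -24.4, -10, 0, 0, 0], [100, -53.4, -24.4, -10, 0, 0, 0], [100, -53.4, -24.4, -10, 0, 0, 0], [100, -22.8, -50.1, 0, 0, 0, 0], [100, -22.8, -50.1, 0, 0, 0, 0], [100, -22.8, -50.1, 0, 0, 0, 0], [100, -22.8, -50.1, 0, 0, 0, 0], [100, -22.8, -50.1, 0, 0, 0, 0]]])

```text
clock: 1.65
tool_pos: [498.3, -21.9, 301.2]
ee_rot: [-0.391, -3.117, -0.0]
contact_force: [1.4, 0.5, -0.1]
width: 85.4
```

play_rows(deltas=[[[60, -22.8, -50.1, 0, 0, 0, 0], [60, -22.8, -50.1, 0, 0, 0, 0], [60, -22.8, -50.1, 0, 0, 0, 0], [60, -22.8, -50.1, 0, 0, 0, 0], [60, 0, 0, 0, 0, 0, -0.18], [60, 0, 0, 0, 0, 0, -0.18], [60, 0, 0, 0, 0, 0, -0.18], [60, 0, 0, 0, 0, 0, -0.18], [60, 0, 0, 0, 0, 0, -0.18], [60, 0, 0, 0, 0, 0, -0.18], [60, 0, 0, 0, 0, 0, -0.18], [60, 0, 0, 0, 0, 0, -0.18]]])

```text
clock: 3.15
tool_pos: [537.0, -236.8, 301.0]
ee_rot: [1.769, -2.596, -0.001]
contact_force: [0.4, 0.3, 0.6]
width: 51.3
```

play_rows(deltas=[[[60, 0, 0, 12, 0, 0, -0.18], [60, 0, 0, 12, 0, 0, -0.18], [60, 0, 0, 12, 0, 0, -0.18], [60, 0, 0, 12, 0, 0, -0.18], [60, 0, 0, 12, 0, 0, -0.18], [60, 0, 0, 12, 0, 0, -0.18], [60, 0, 0, 12, 0, 0, -0.18], [60, 0, 0, 12, 0, 0, -0.18], [60, 0, 0, 0, 0, 0, 0], [60, 0, 0, 0, 0, 0, 0]]])

```text
clock: 4.4
tool_pos: [543.1, -226.9, 205.7]
ee_rot: [3.024, -0.821, -0.003]
contact_force: [-0.0, 0.4, -0.8]
width: 51.0
```

Run:
```python
from h import *
t,r,o=pose();m=r.as_matrix();print(t,np.arctan2(m[1,0],m[0,0]),o['joint_positions'],o['clock'])
f=grab('wrist','w1.png');np.savez('pics/w1.npz',**f)
```

```text
[ 543.06940115 -226.93804002  205.66370348] -0.529955600966687 [-0.52994411  0.38143442  0.05956227  1.24874507 -0.00874496 -3.14158117] 4.4
```

View pics/w1.png

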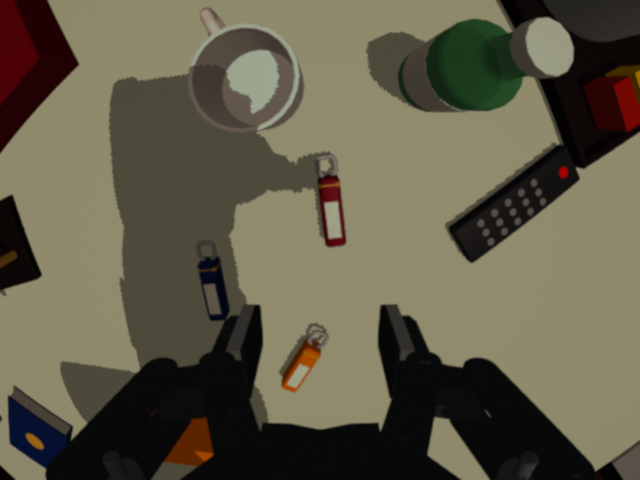

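Wrist view: wine fob's eye at (327,165) and block from (330,178) to (336,244), with the mug well clear above. Joint 6 is at its limit, so I'll grasp a few degrees off the fob's yaw and let the pads square it.

```bash
cat >> h.py <<'E'
def rays(f,uv):
    K=f['camera_matrix'];u=cv2.fisheye.undistortPoints(np.float64(uv).reshape(-1,1,2),K,np.zeros(4)).reshape(-1,2)
    T=f['world_from_camera'];d=np.c_[u,np.ones(len(u))]@T[:3,:3].T;return T[:3,3],d
def onz(f,uv,z):
    c,d=rays(f,uv);return c+d*((z-c[2])/d[:,2])[:,None]
E
python3 - <<'E'
from h import *
f=dict(np.load('pics/w1.npz'));g=f['img'].astype(int)
m=np.zeros(g.shape[:2],bool);s=np.s_[172:250,310:352];m[s]=(np.abs(g[s]-np.array([150,140,110])).sum(-1)>0)&(g[s][...,0]>1.6*g[s][...,1])
v,u=np.where(m);P=onz(f,np.c_[u,v],24.);r=cv2.minAreaRect(P[:,:2].astype(np.float32));print(len(u),u.min(),u.max(),v.min(),v.max(),r)
# label centre
L=np.zeros_like(m);L[s]=g[s].min(-1)>140;v,u=np.where(L);
if len(u): print('label',onz(f,np.c_[u,v],24.).mean(0),len(u))
print('eye tip z12',onz(f,[[326.5,154],[327,165]],12.))
c=r[0];c=np.array(c)
yaw=-0.43
p=c+5*np.array([np.cos(yaw),np.sin(yaw)])
print(p);plan([*p,40],-0.58)
E
```

```text
850 318 344 175 246 ((539.8671875, -238.99420166015625), (18.620296478271484, 65.90079498291016), 66.56519317626953)
eye tip z12 [[ 585.1911844  -260.56271163   12.        ]
 [ 576.28940892 -255.90069881   12.        ]]
[ 544.41201625 -241.07855567]
shift [  8.16   9.93 165.85] turn [ 0.0088 -0.0007  0.0497] F [ 0.49  0.43 -0.24] t 4.45
```

play_rows(deltas=[[[60, 4, 5, 0, 0.009, 0, 0.05], [60, 4.4, 4.8, 40, 0, 0, 0], [60, 0, 0, 40, 0, 0, 0], [60, 0, 0, 40, 0, 0, 0], [60, 0, 0, 35, 0, 0, 0], [60, 0, 0, 0, 0, 0, 0], [60, 0, 0, 0, 0, 0, 0]]])

```text
clock: 5.32
tool_pos: [545.7, -240.2, 51.7]
ee_rot: [3.01, -0.901, 0.003]
contact_force: [0.8, 0.1, 0.7]
width: 51.2
```

Run:
```python
from h import *
t,r,o=pose();print(t,o['joint_positions'])
plan([544.5,-241,3],-0.58)
```

```text
[ 545.68571882 -240.18446117   51.73704574] [-5.51423629e-01  4.88226778e-01 -2.03030762e-01  8.77835928e-01
  3.52863715e-04 -3.11140391e+00]
shift [-0.63  1.35 48.74] turn [-0.0004 -0.0017 -0.0016] F [0.85 0.14 0.67] t 5.325
```

play_rows(deltas=[[[60, -0.6, 1.3, 20, 0, 0, 0], [60, 0, 0, 18, 0, 0, 0], [60, 0, 0, 10, 0, 0, 0], [60, 0, 0, 0, 0, 0, 0], [0, 0, 0, 0, 0, 0, 0], [0, 0, 0, 0, 0, 0, 0], [0, 0, 0, 0, 0, 0, 0], [0, 0, 0, 0, 0, 0, 0], [0, 0, 0, 0, 0, 0, 0], [0, 0, 0, 0, 0, 0, 0]]])

```text
clock: 6.58
tool_pos: [544.8, -240.8, 3.5]
ee_rot: [3.01, -0.899, 0.004]
contact_force: [0.8, -0.7, 7.1]
width: 18.3
```

play_rows(deltas=[[[0, 0, 0, -15, 0, 0, 0], [0, 0, 0, -40, 0, 0, 0], [0, 0, 0, -50, 0, 0, 0], [0, 0, 0, -50, 0, 0, 0], [0, 0, 0, -50, 0, 0, 0], [0, 0, 0, -30, 0, 0, 0], [0, 0, 0, 0, 0, 0, 0], [0, 0, 0, 0, 0, 0, 0]]])

```text
clock: 7.58
tool_pos: [543.4, -240.0, 236.9]
ee_rot: [-3.01, 0.899, 0.001]
contact_force: [-0.6, 0.1, -2.1]
width: 19.1
```

Run:
```python
from h import *
f=grab('wrist','w2.png');np.savez('pics/w2.npz',**f)
# stand pose from brass clouds: crossbar points z 160-182 , both views, fit plate edges
f=dict(np.load('pics/top1.npz'));W=cloud(f);print(pose()[0])
for n in('top','scene'):
    b=np.load(f'pics/{n}_brass.npy');b=b[(b[:,2]>160)&(b[:,2]<185)]
    # iterative line fit for crossbar
    c=np.array([708,168.]);d=np.array([.35,.937])
    for k in range(20):
        q=b[:,:2]-c;s=q@d;e=q@np.array([-d[1],d[0]]);i=(np.abs(e)<7)&(np.abs(s)<62)&((np.abs(s)>22))
        vx,vy,x,y=cv2.fitLine(b[i,:2].astype(np.float32),cv2.DIST_HUBER,0,.01,.01).ravel()
        d=np.array([vx,vy])*np.sign(vy);c0=np.array([x,y]);
        q=b[:,:2]-c0;s=q@d;e=q@np.array([-d[1],d[0]]);j=np.abs(e)<7
        lo,hi=np.percentile(s[j&(np.abs(s)<80)],[1,99]);c=c0+d*(lo+hi)/2
    print(n,'cross c',c.round(1),'yaw',np.arctan2(-d[0],d[1]).round(3),'len',hi-lo,i.sum())
```

```text
[ 543.2725549  -239.93269303  236.47872957]
top cross c [711.4 169.4] yaw -0.312 len 106.76335668941451 156
scene cross c [717.  173.8] yaw -0.298 len 107.83285256270037 273
```

View pics/w2.png

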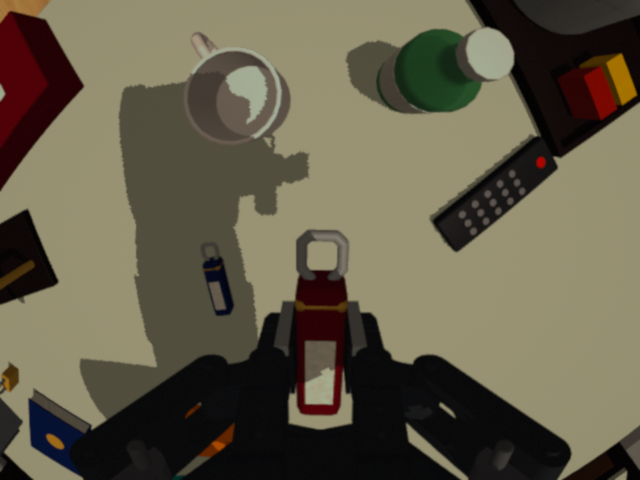

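Fob is squarely held, eye centred at (322,254). Moving to a viewing pose short of the nose.

play_rows(deltas=[[[0, -15, -24, 0, 0, 0, 0], [0, -25, -44, 0, 0, 0, 0], [0, -25, -44, 0, 0, 0, 0], [0, -25, -44, 0, 0, 0, 0], [0, -25, -44, 0, 0, 0, 0], [0, -25, -44, 0, 0, 0, 0], [0, -25, -44, 0, 0, 0, 0], [0, -25, -44, 0, 0, 0, 0], [0, -20, -38, 0, 0, 0, 0], [0, -15, -25, 0, 0, 0, -0.135], [0, 0, 0, 0, 0, 0, -0.135], [0, 0, 0, 0, 0, 0, 0]]])

```text
clock: 9.12
tool_pos: [571.8, 213.6, 236.3]
ee_rot: [3.103, -0.486, -0.003]
contact_force: [-0.1, 0.7, -1.3]
width: 18.6
```

play_rows(deltas=[[[0, 0, 0, 15, 0, 0, 0], [0, 0, 0, 0, 0, 0, 0], [0, 0, 0, 0, 0, 0, 0]]])

```text
clock: 9.5
tool_pos: [572.3, 213.1, 222.6]
ee_rot: [-3.103, 0.489, -0.0]
contact_force: [0.7, 0.4, -0.8]
width: 18.9
```

Run:
```python
from h import *
t,r,o=pose();m=r.as_matrix();print(t,np.arctan2(m[1,0],m[0,0]),o['joint_positions'],o['clock'],o['contact_force'])
f=grab('wrist','w3.png');np.savez('pics/w3.npz',**f)
```

```text
[572.34339045 213.12848492 222.63022122] -0.3125143477440295 [ 2.23107102e-01  4.15495987e-01  1.60498758e-01  1.31565372e+00
  3.11142856e-05 -2.60597121e+00] 9.5 [ 0.67742792  0.39227928 -0.77749376]
```

View pics/w3.png

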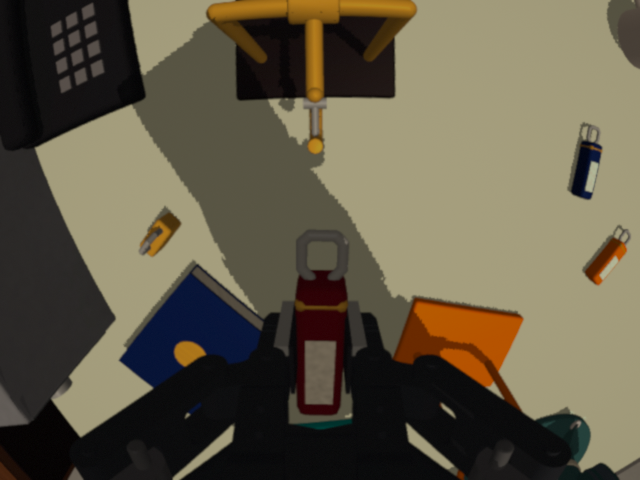

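Nose top at (316,146), gate to (316,102), spine top (316,95), crossbar along the row ~10 from u=210 to 413. Eye hole is around (322,257).

Run:
```python
from h import *
f=dict(np.load('pics/w3.npz'));g=f['img'].astype(int)
t,r,o=pose()
# nose disc: bright brass blob
s=np.s_[134:158,302:330];b=(g[s][...,0]>150)&(g[s][...,2]<110);v,u=np.where(b);nose=[u.mean()+302,v.mean()+134];print('nose px',nose,len(u),u.min()+302,u.max()+302,v.min()+134,v.max()+134)
tool=lambda P:r.inv().apply(P-t)
N=onz(f,[nose],179.);print('nose world',N,'tool',tool(N))
# gate direction centre line: spine top
print('spine',tool(onz(f,[[316,95]],178.)))
# crossbar ends, edges at axis height (z 170): rows where brass at several columns
for u in(225,260,370,400):
    col=g[:,u];br=(col[:40,0]>90)&(col[:40,2]<0.6*col[:40,0]);v=np.where(br)[0];print(u,v.min(),v.max())
# eye: grey mask
s=np.s_[225:282,290:356];k=g[s];e=(np.ptp(k,axis=-1)<22)&(k.mean(-1)>75)
v,u=np.where(e);print('eye px',u.min()+290,u.max()+290,v.min()+225,v.max()+225)
zt=t[2]+8.5
E2=onz(f,[[296.5,255],[348.5,255],[322.5,229],[322.5,239],[322,270]],zt);print('eye tool',tool(E2).round(2))
cv2.imwrite('pics/c3.png',cv2.resize(cv2.cvtColor(f['img'][130:290,250:390],cv2.COLOR_RGB2BGR),None,fx=3.7,fy=3.7,interpolation=cv2.INTER_CUBIC))
```

```text
nose px [np.float64(314.9671052631579), np.float64(145.875)] 152 308 322 139 153
nose world [[640.95092808 193.52181593 179.        ]] tool [[71.21079385 -2.27581653 43.78476611]]
spine [[96.65282777 -1.72052887 44.79596284]]
225 2 20
260 0 16
370 0 14
400 0 29
eye px 290 355 225 281
eye tool [[33.68 -8.87 -8.48]
 [33.66 11.06 -8.49]
 [44.06  1.08 -8.48]
 [40.13  1.08 -8.48]
 [27.44  0.91 -8.49]]
```

play_rows(deltas=[[[0, 14, -1.3, 0, 0, 0, 0], [0, 14, -1, 5, 0, 0, 0], [0, 10.5, -1, 12, 0, 0, 0], [0, 0, 0, 12, 0, 0, 0], [0, 0, 0, 4, 0, 0, 0], [0, 0, 0, 0, 0, 0, 0], [0, 0, 0, 0, 0, 0, 0]]])

```text
clock: 10.42
tool_pos: [610.0, 205.0, 189.9]
ee_rot: [-3.103, 0.486, -0.001]
contact_force: [2.1, 0.5, -0.9]
width: 18.8
```

Run:
```python
from h import *
t,r,o=pose();m=r.as_matrix();print(t,np.arctan2(m[1,0],m[0,0]),o['clock'],o['contact_force'])
f=grab('wrist');np.savez('pics/w4.npz',**f)
cv2.imwrite('pics/c4.png',cv2.resize(cv2.cvtColor(f['img'][150:300,240:400],cv2.COLOR_RGB2BGR),None,fx=4,fy=4,interpolation=cv2.INTER_CUBIC))
```

```text
[609.95102855 204.97150145 189.90741505] -0.31042333576532155 10.425 [ 2.06022369  0.48204189 -0.92672136]
```

View pics/c4.png

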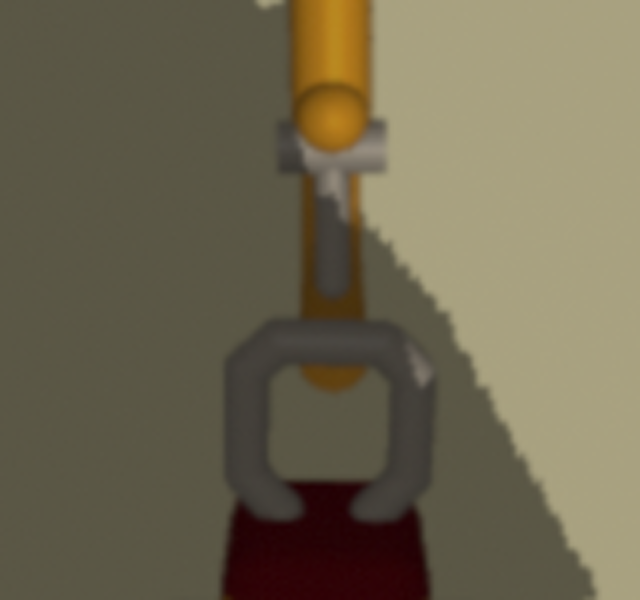

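Nose is laterally centred in the eye within about 1 px (333 vs 329 in the 4× crop). Its front edge is at crop (333,388). Next I'll compute the x offset.

Run:
```python
from h import *
f=dict(np.load('pics/w4.npz'));t,r,o=pose();tool=lambda P:r.inv().apply(P-t).round(2)
c=lambda x,y:[240+x/4,150+y/4]
print('nose front,spine top',tool(onz(f,[c(333,388)],179.)),tool(onz(f,[c(333,117)],178.)))
print('gate y',tool(onz(f,[c(333,240)],170.)))
print('eye L,R,barouter,barinner,blockface',tool(onz(f,[c(225,420),c(433,420),c(329,319),c(329,366),c(329,484)],t[2]+8.5)))
```

```text
nose front,spine top [[30.    1.42 10.94]] [[59.55  1.37 11.96]]
gate y [[44.33  1.47 19.95]]
eye L,R,barouter,barinner,blockface [[33.67 -9.11 -8.47]
 [33.66 10.84 -8.48]
 [43.77  0.84 -8.46]
 [39.13  0.85 -8.47]
 [27.    0.87 -8.48]]
```

play_rows(deltas=[[[0, 2, 0.5, 4, 0, 0, 0], [0, 0, 0, 5, 0, 0, 0], [0, 0, 0, 4, 0, 0, 0], [0, 0, 0, 3, 0, 0, 0], [0, 0, 0, 2, 0, 0, 0], [0, 0, 0, 0, 0, 0, 0], [0, 0, 0, 0, 0, 0, 0]]])

```text
clock: 11.35
tool_pos: [611.8, 203.8, 171.5]
ee_rot: [-3.104, 0.486, -0.001]
contact_force: [0.3, -0.2, -0.7]
width: 18.6
```

Run:
```python
from h import *
t,r,o=pose();m=r.as_matrix();print(t,np.arctan2(m[1,0],m[0,0]),o['clock'],o['contact_force'])
f=grab('wrist');np.savez('pics/w5.npz',**f)
cv2.imwrite('pics/c5.png',cv2.resize(cv2.cvtColor(f['img'][150:300,240:400],cv2.COLOR_RGB2BGR),None,fx=4,fy=4,interpolation=cv2.INTER_CUBIC))
```

```text
[611.81531555 203.77330704 171.48330746] -0.31056473416284147 11.35 [ 0.33198302 -0.17888743 -0.65751879]
```

View pics/c5.png

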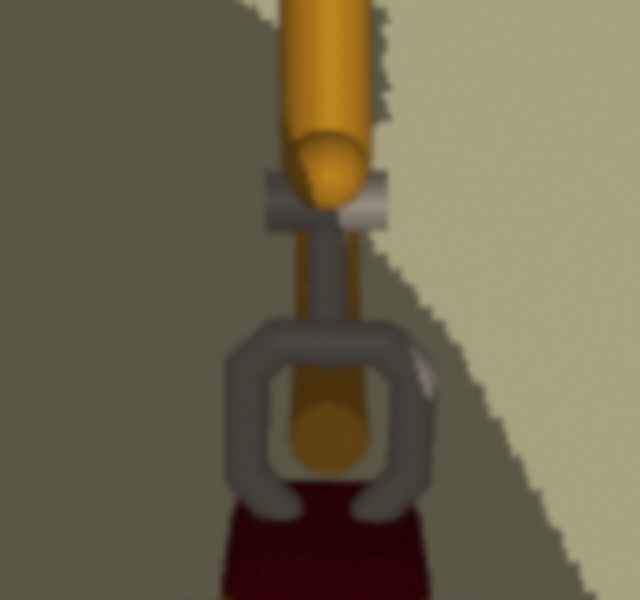

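Nose is centred in the eye hole (disc at crop (329,437), hole centre x 329), with no contact force. Pressing down in small steps.

play_rows(deltas=[[[0, 0, 0, 2, 0, 0, 0], [0, 0, 0, 2, 0, 0, 0], [0, 0, 0, 2, 0, 0, 0], [0, 0, 0, 1.5, 0, 0, 0], [0, 0, 0, 1.5, 0, 0, 0], [0, 0, 0, 0, 0, 0, 0]]])

```text
clock: 12.15
tool_pos: [611.8, 203.8, 162.4]
ee_rot: [-3.104, 0.486, -0.0]
contact_force: [-1.9, 0.1, 3.4]
width: 18.7
```

play_rows(deltas=[[[0, 0, 0, 1.5, 0, 0, 0], [0, 0, 0, 1.5, 0, 0, 0], [0, 0, 0, 1.5, 0, 0, 0], [0, 0, 0, 0, 0, 0, 0]]])

```text
clock: 12.65
tool_pos: [612.0, 203.8, 157.9]
ee_rot: [-3.103, 0.486, -0.001]
contact_force: [0.3, -0.4, 4.8]
width: 18.7
```

play_rows(deltas=[[[0, 0, 0, 1.5, 0, 0, 0], [0, 0, 0, 1.5, 0, 0, 0], [0, 0, 0, 1.5, 0, 0, 0], [0, 0, 0, 1.5, 0, 0, 0], [0, 0, 0, 0, 0, 0, 0]]])

```text
clock: 13.28
tool_pos: [611.3, 203.8, 151.5]
ee_rot: [-3.104, 0.486, 0.002]
contact_force: [-2.7, 1.4, 2.3]
width: 19.2
```

play_rows(deltas=[[[0, 0, 0, 1.5, 0, 0, 0], [0, 0, 0, 1.5, 0, 0, 0], [0, 0, 0, 1.5, 0, 0, 0], [0, 0, 0, 1.5, 0, 0, 0], [0, 0, 0, 0, 0, 0, 0]]])

```text
clock: 13.9
tool_pos: [611.9, 203.6, 145.6]
ee_rot: [3.104, -0.486, 0.0]
contact_force: [-0.2, 0.3, -1.3]
width: 18.6
```

play_rows(deltas=[[[0, 0, 0, 1.5, 0, 0, 0], [0, 0, 0, 1.5, 0, 0, 0], [0, 0, 0, 1.5, 0, 0, 0], [0, 0, 0, 0, 0, 0, 0], [0, 0, 0, 0, 0, 0, 0]]])

```text
clock: 14.52
tool_pos: [611.8, 203.7, 141.4]
ee_rot: [-3.104, 0.486, -0.0]
contact_force: [-0.3, 0.8, -0.4]
width: 18.9
```

Run:
```python
from h import *
t,r,o=pose();print(t,o['clock'],o['contact_force'],o['torque'])
f=grab('wrist');np.savez('pics/w6.npz',**f)
cv2.imwrite('pics/c6.png',cv2.resize(cv2.cvtColor(f['img'][150:300,240:400],cv2.COLOR_RGB2BGR),None,fx=4,fy=4,interpolation=cv2.INTER_CUBIC))
```

```text
[611.78716808 203.73497727 141.42789085] 14.525 [-0.27738456  0.78293721 -0.36504603] [-0.03217004  0.01773254  0.01332343]
```

View pics/c6.png

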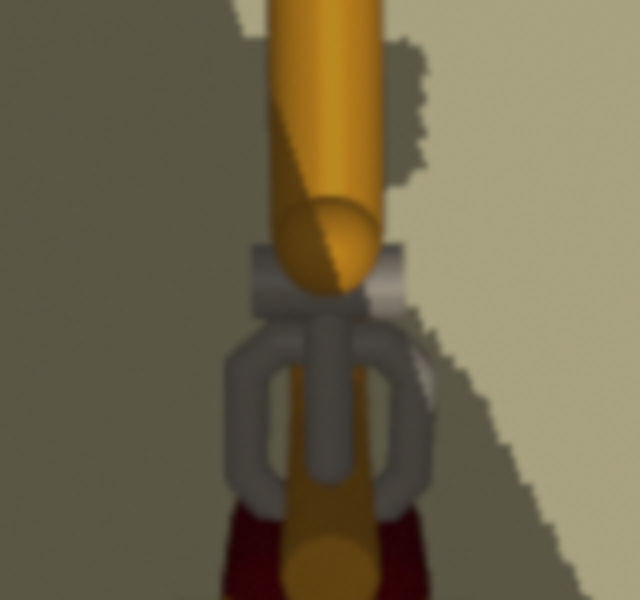

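The gate is shut above the cross-bar, with its free end back over the U near the nose. Next I lower towards the bottom, then tilt the fob about its cross-bar so it swings little on release.

play_rows(deltas=[[[0, 0, 0, 1.5, 0, 0, 0], [0, 0, 0, 1.5, 0, 0, 0], [0, 0, 0, 1, 0, 0, 0], [0, 0, 0, 0, 0, 0, 0], [0, 0, 0, 0, 0, 0, 0]]])

```text
clock: 15.2
tool_pos: [611.8, 203.7, 137.4]
ee_rot: [-3.104, 0.486, -0.0]
contact_force: [-1.3, 0.9, -1.8]
width: 18.7
```

play_rows(deltas=[[[0, 0.53, 0, 2.1, 0, 0.05, 0], [0, 0.53, 0, 2.1, 0, 0.05, 0], [0, 0.53, 0, 2.1, 0, 0.05, 0], [0, 0.53, 0, 2.1, 0, 0.05, 0], [0, 0, 0, 0, 0, 0, 0], [0, 0, 0, 0, 0, 0, 0]]])

```text
clock: 15.95
tool_pos: [614.6, 202.9, 129.4]
ee_rot: [3.059, -0.479, 0.306]
contact_force: [0.2, -0.1, -1.1]
width: 19.0
```

Run:
```python
from h import *
t,r,o=pose();print(r.as_matrix().round(3)[:,0],'bar',t+r.apply([42.5,1,-8.5]),o['joint_positions'].round(2))
```

```text
[ 0.933 -0.3    0.198] bar [652.30731421 189.75938873 146.13210915] [ 0.24  0.41 -0.13  0.86 -0.1  -2.6 ]
```

play_rows(deltas=[[[0, 0.6, 0, 2.5, 0, 0.06, 0], [0, 0.6, 0, 2.5, 0, 0.06, 0], [0, 0.6, 0, 2.5, 0, 0.06, 0], [0, 0.6, 0, 2.5, 0, 0.06, 0], [0, 0.6, 0, 2.5, 0, 0.06, 0], [0, 0, 0, 0, 0, 0, 0]]])

```text
clock: 16.7
tool_pos: [620.2, 200.9, 117.7]
ee_rot: [2.937, -0.459, 0.747]
contact_force: [-0.4, -0.1, -1.5]
width: 18.7
```

play_rows(deltas=[[[0, 0.6, 0, 2.5, 0, 0.06, 0], [0, 0.6, 0, 2.5, 0, 0.06, 0], [0, 0.6, 0, 2.5, 0, 0.06, 0], [0, 0.6, 0, 2.5, 0, 0.06, 0], [0, 0.6, 0, 2.5, 0, 0.06, 0], [0, 0, 0, 0, 0, 0, 0], [0, 0, 0, 0, 0, 0, 0]]])

```text
clock: 17.58
tool_pos: [630.8, 198.0, 110.2]
ee_rot: [2.755, -0.432, 1.163]
contact_force: [0.7, 0.2, -1.2]
width: 18.7
```

Run:
```python
from h import *
t,r,o=pose();print(r.as_matrix().round(3)[:,0],'bar',t+r.apply([42.5,1,-8.5]),o['joint_positions'].round(2),o['contact_force'],o['clock'],r.inv().apply([0,0,-1]))
f=grab('scene');np.savez('pics/s2.npz',**f)
a=f['img'][260:440,320:460];b=grab('wrist')['img'][120:320,230:410]
a=cv2.resize(a,(467,600));b=cv2.resize(b,(330,367));c=np.zeros((600,800,3),np.uint8);c[:,:467]=a;c[:367,467:797]=b
cv2.imwrite('pics/c7.png',c[...,::-1])
```

```text
[ 0.664 -0.214  0.716] bar [652.89371763 189.85900714 146.54783986] [ 0.38  0.32 -0.72 -0.14 -0.47 -2.62] [ 0.67224673  0.16679146 -1.20347351] 17.575 [-7.16485399e-01  4.87144333e-04  6.97601918e-01]
```

View pics/c7.png

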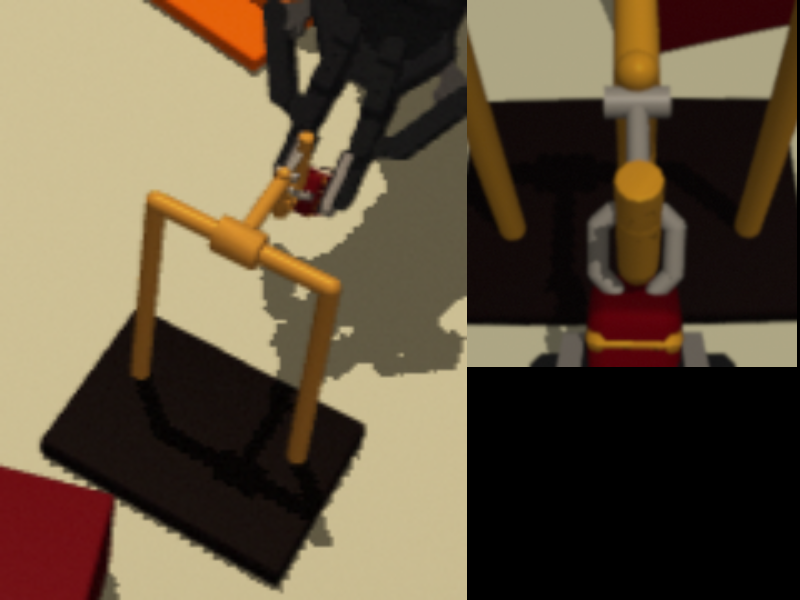

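Eye loops the U bottom, gate shut, no force. Lowering the last few mm along world −z.

play_rows(deltas=[[[0, -0.7, 0, 0.7, 0, 0, 0], [0, -0.7, 0, 0.7, 0, 0, 0], [0, -0.7, 0, 0.7, 0, 0, 0], [0, -0.7, 0, 0.7, 0, 0, 0], [0, 0, 0, 0, 0, 0, 0], [0, 0, 0, 0, 0, 0, 0]]])

```text
clock: 18.42
tool_pos: [630.2, 197.9, 106.1]
ee_rot: [2.754, -0.431, 1.165]
contact_force: [-0.8, -0.8, -0.1]
width: 18.7
```

play_rows(deltas=[[[50, 0, 0, 0, 0, 0, 0], [50, 0, 0, 0, 0, 0, 0], [50, 0, 0, 0, 0, 0, 0], [50, 0, 0, 0, 0, 0, 0], [50, 0, 0, 0, 0, 0, 0], [50, 0, 0, 0, 0, 0, 0]]])

```text
clock: 19.18
tool_pos: [630.1, 197.8, 105.9]
ee_rot: [2.754, -0.431, 1.165]
contact_force: [-0.4, 0.8, -0.3]
width: 43.3
```

play_rows(deltas=[[[50, 0, 0, -10, 0, 0, 0], [50, 0, 0, -20, 0, 0, 0], [50, 0, 0, -25, 0, 0, 0], [50, 0, 0, -25, 0, 0, 0], [50, 0, 0, -25, 0, 0, 0], [50, 0, 0, -15, 0, 0, 0], [50, 0, 0, 0, 0, 0, 0], [50, 0, 0, 0, 0, 0, 0], [50, 0, 0, 0, 0, 0, 0], [50, 0, 0, 0, 0, 0, 0], [50, 0, 0, 0, 0, 0, 0], [50, 0, 0, 0, 0, 0, 0]]])

```text
clock: 20.68
tool_pos: [548.1, 224.1, 189.4]
ee_rot: [2.754, -0.431, 1.165]
contact_force: [-0.6, 1.0, 0.0]
width: 42.8
```

play_rows(deltas=[[[50, 0, 0, 0, 0, 0, 0], [50, 0, 0, 0, 0, 0, 0], [50, 0, 0, 0, 0, 0, 0], [50, 0, 0, 0, 0, 0, 0], [50, 0, 0, 0, 0, 0, 0], [50, 0, 0, 0, 0, 0, 0], [50, 0, 0, 0, 0, 0, 0], [50, 0, 0, 0, 0, 0, 0], [50, 0, 0, 0, 0, 0, 0], [50, 0, 0, 0, 0, 0, 0], [50, 0, 0, 0, 0, 0, 0], [50, 0, 0, 0, 0, 0, 0]]])

```text
clock: 22.18
tool_pos: [548.1, 224.2, 189.5]
ee_rot: [2.754, -0.431, 1.165]
contact_force: [0.2, 0.4, 0.4]
width: 42.2
```

play_rows(deltas=[[[50, 0, 0, 0, 0, 0, 0], [50, 0, 0, 0, 0, 0, 0], [50, 0, 0, 0, 0, 0, 0], [50, 0, 0, 0, 0, 0, 0], [50, 0, 0, 0, 0, 0, 0], [50, 0, 0, 0, 0, 0, 0], [50, 0, 0, 0, 0, 0, 0], [50, 0, 0, 0, 0, 0, 0], [50, 0, 0, 0, 0, 0, 0], [50, 0, 0, 0, 0, 0, 0], [50, 0, 0, 0, 0, 0, 0], [50, 0, 0, 0, 0, 0, 0]]])

```text
clock: 23.68
tool_pos: [548.1, 224.2, 189.5]
ee_rot: [2.754, -0.431, 1.165]
contact_force: [0.3, 0.0, -0.2]
width: 42.6
```

Run:
```python
from h import *
t,r,o=pose();print(t,o['contact_force'],o['clock'])
fs=[grab('wrist')['img'] for _ in range(10)]
k=np.s_[100:340,200:440]
print('frame diffs',[float(np.abs(fs[i][k].astype(int)-fs[i+1][k]).mean().round(3)) for i in range(9)],float((np.abs(fs[0][k].astype(int)-fs[9][k]).max(-1)>30).mean()))
a=grab('scene')['img'][260:440,320:460]
c=np.zeros((600,800,3),np.uint8);c[:440,:342]=cv2.resize(a,(342,440));c[:456,344:800]=cv2.resize(fs[9][k],(456,456));cv2.imwrite('pics/c8.png',c[...,::-1])
```

```text
[548.10247881 224.18247613 189.52858819] [ 0.33325516  0.02317327 -0.16566796] 23.675
frame diffs [0.739, 0.887, 0.845, 0.669, 0.541, 0.682, 0.811, 0.77, 0.618] 0.0035590277777777777
```

View pics/c8.png

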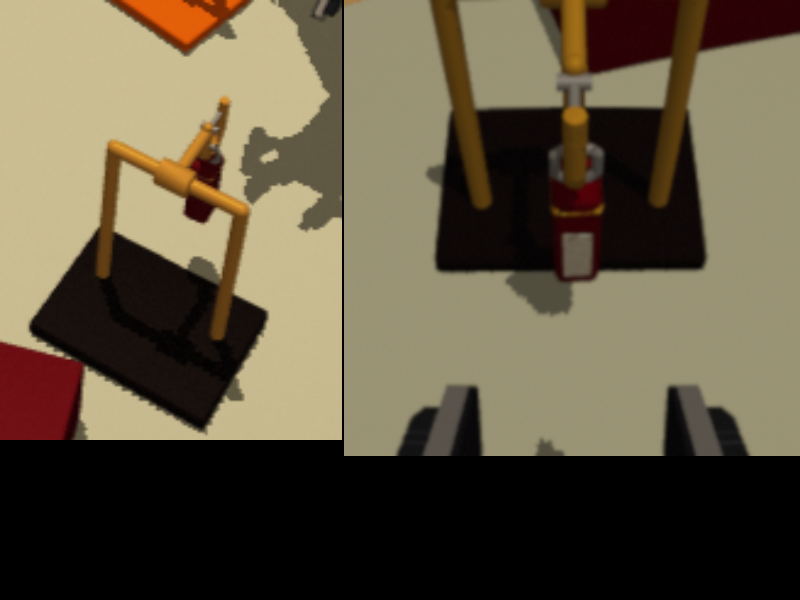

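Fob hangs from the hook with the gate shut. Frame differences still oscillate (a small swing), so I'll wait.

play_rows(deltas=[[[50, 0, 0, 0, 0, 0, 0], [50, 0, 0, 0, 0, 0, 0], [50, 0, 0, 0, 0, 0, 0], [50, 0, 0, 0, 0, 0, 0], [50, 0, 0, 0, 0, 0, 0], [50, 0, 0, 0, 0, 0, 0], [50, 0, 0, 0, 0, 0, 0], [50, 0, 0, 0, 0, 0, 0], [50, 0, 0, 0, 0, 0, 0], [50, 0, 0, 0, 0, 0, 0], [50, 0, 0, 0, 0, 0, 0], [50, 0, 0, 0, 0, 0, 0]]])

```text
clock: 25.72
tool_pos: [548.1, 224.2, 189.5]
ee_rot: [2.754, -0.431, 1.165]
contact_force: [-0.4, 0.4, 0.5]
width: 42.8
```

play_rows(deltas=[[[50, 0, 0, 0, 0, 0, 0], [50, 0, 0, 0, 0, 0, 0], [50, 0, 0, 0, 0, 0, 0], [50, 0, 0, 0, 0, 0, 0], [50, 0, 0, 0, 0, 0, 0], [50, 0, 0, 0, 0, 0, 0], [50, 0, 0, 0, 0, 0, 0], [50, 0, 0, 0, 0, 0, 0], [50, 0, 0, 0, 0, 0, 0], [50, 0, 0, 0, 0, 0, 0], [50, 0, 0, 0, 0, 0, 0], [50, 0, 0, 0, 0, 0, 0]]])

```text
clock: 27.22
tool_pos: [548.1, 224.2, 189.5]
ee_rot: [2.754, -0.431, 1.165]
contact_force: [0.1, -0.2, -1.0]
width: 42.5
```

play_rows(deltas=[[[50, 0, 0, 0, 0, 0, 0], [50, 0, 0, 0, 0, 0, 0], [50, 0, 0, 0, 0, 0, 0], [50, 0, 0, 0, 0, 0, 0], [50, 0, 0, 0, 0, 0, 0], [50, 0, 0, 0, 0, 0, 0], [50, 0, 0, 0, 0, 0, 0], [50, 0, 0, 0, 0, 0, 0], [50, 0, 0, 0, 0, 0, 0], [50, 0, 0, 0, 0, 0, 0], [50, 0, 0, 0, 0, 0, 0], [50, 0, 0, 0, 0, 0, 0]]])

```text
clock: 28.72
tool_pos: [548.1, 224.2, 189.5]
ee_rot: [2.754, -0.431, 1.165]
contact_force: [0.5, 0.0, 0.4]
width: 42.6
```

play_rows(deltas=[[[50, 0, 0, 0, 0, 0, 0], [50, 0, 0, 0, 0, 0, 0], [50, 0, 0, 0, 0, 0, 0], [50, 0, 0, 0, 0, 0, 0], [50, 0, 0, 0, 0, 0, 0], [50, 0, 0, 0, 0, 0, 0], [50, 0, 0, 0, 0, 0, 0], [50, 0, 0, 0, 0, 0, 0], [50, 0, 0, 0, 0, 0, 0], [50, 0, 0, 0, 0, 0, 0], [50, 0, 0, 0, 0, 0, 0], [50, 0, 0, 0, 0, 0, 0]]])

```text
clock: 30.22
tool_pos: [548.1, 224.2, 189.5]
ee_rot: [2.754, -0.431, 1.165]
contact_force: [0.0, 0.1, 0.2]
width: 42.8
```

Run:
```python
from h import *
t,r,o=pose();print(t,o['contact_force'],o['clock'])
F=[grab('wrist') for _ in range(12)];fs=[x['img'] for x in F]
k=np.s_[100:340,200:440]
print('diffs',[float(np.abs(fs[i][k].astype(int)-fs[i+1][k]).mean().round(3)) for i in range(11)])
# centroid of pale label
for x in fs:
    q=x[215:255,300:345].astype(int);m=(q.min(-1)>110)&(np.ptp(q,axis=-1)<45);v,u=np.where(m);print(len(u),u.mean().round(2)+300 if len(u) else 0,v.mean().round(2)+215 if len(u) else 0,end=' | ')
cv2.imwrite('pics/c9.png',cv2.resize(fs[-1][100:300,230:400],None,fx=3,fy=3)[...,::-1])
```

```text
[548.09169591 224.16731168 189.52918605] [0.04536285 0.0668829  0.21130017] 30.225
diffs [0.509, 0.507, 0.51, 0.509, 0.508, 0.508, 0.51, 0.51, 0.506, 0.508, 0.51]
260 332.32 249.35 | 259 332.37 249.35 | 260 332.32 249.35 | 258 332.43 249.36 | 259 332.37 249.35 | 260 332.32 249.35 | 258 332.43 249.36 | 259 332.37 249.35 | 260 332.32 249.35 | 259 332.37 249.35 | 259 332.37 249.35 | 259 332.37 249.35 |
```

View pics/c9.png

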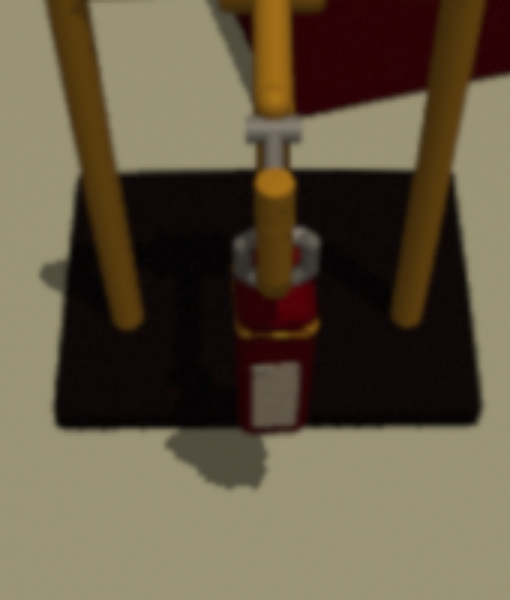

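The fob is still: frame differences sit at the noise level. It hangs from the hook with the gate level, and the gripper is clear. Handing in.

```bash
python3 -c "
from h import *
print(env.sign_off())"
```

```text
the job is handed in; nothing more can be done
None
```

The wine-red fob is hanging from the brass snap hook with the gate shut behind its eye, and I handed the job in at about 31 s of the 72 s allowed. `sign_off` returned no verdict.

- **Grasp:** joint 6 was at its limit, so I gripped the fob about 10° off its yaw and the pads squared it. The wrist camera confirmed that.
- **Hooking:** I centred the eye over the nose by eye and pressed down in 1.5–2 mm steps. The force readings at the ends of the moves peaked at about 5 N. The wrist picture then showed the gate shut above the cross-bar.
- **Release:** I tilted the fob about its cross-bar to roughly 46° to limit the swing, let go and backed away.
- **Last checks:**
  - The final wrist picture shows the fob hanging with the gate level and the gripper clear.
  - After about 10 s of waiting, the label stayed within 0.1 px across 12 frames.
  - The tool force was near zero.
- **Not measured:** I did not measure the hanging eye's position, the fob's angle, or the gate angle. I also did not compare the navy fob and the other things on the table with their starting positions, though no move went near them except the pick itself.
- **Disagreement:** the two fixed cameras put the crossbar about 6 mm apart, so I aligned on the close wrist view instead.

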